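Slide the flanged brew cylinder into the slotted drip stand and lock it

TASK

Pick up the flanged steel brew cylinder and slide it upright into the slotted plate of the drip stand, its flange under the plate, until you feel it come fully home against the stop; do not force it. Then press the catch paddle at the side of the stand all the way down so that the catch locks the cylinder in, and leave the cup under it, the salt shaker and the small tin where they are.

Things in the scene. Friction and masses are not known exactly. Their poses are not given: they have to be found in the camera images.
- brew_cylinder: Loose steel cylinder, 0.25 kg, upright on the worktop at first. Origin: centre of the underside, z along its axis; round. Upward from there: tapered spout 22 mm tall, at most 32 mm across; flange 80 mm across, 6 mm thick (22 to 28 mm up); straight barrel 44 mm across from 28 mm to the open rim at 96 mm. Grip the barrel.
- drip_stand: Fixed stand: black base 120x124x10 mm, two legs, aluminium deck. Origin: centre of the base's underside; x = direction of sliding in (mouth looks to -x), z up. Deck: 6 mm plate, top 108 mm up, with a 48 mm slot along y = 0; below it a flange channel 87 wide, 10 high (ledge tops 92 mm up). The deck is clamped up to 12 mm nearer or farther along x, anew each time; this pose does not tell it.
- home_mid (a point): Point fixed to the stand at (0, 0, 70 mm): the cylinder's origin when home, if the deck is clamped at mid-range (real home: up to 12 mm either way along the stand's x; find the rigid stop by feel; over 25 N is forcing). Flange then rests on the ledges, rim against the rear stop wall. Plate's mouth is 50 mm before it (-x), guiding lips 62 mm; rounded slot corners. Deck stays put under load.
- paddle_mid (a point): Point fixed to the stand at (-37, -112, 113 mm): top centre of the catch's black paddle (32 mm in x, 30 in y) when released, deck at mid-range; the paddle shifts along x with the deck. About 2 to 5 N downward lowers it 18 mm (and 3 mm outward, to -y). Nothing on the stand but the seated cylinder is higher (its rim: 166 mm).
- catch (a joint): Rocking catch at the deck's -y side, rad: 0 released, 0.36 locked (end stop), stays by friction. Hinge parallel to the stand's x at y = -62 mm, 96 mm up. Paddle down lifts a tooth into the channel just before the flange. If the cylinder is over about 2 mm short of home, the tooth meets the flange's underside and the catch stops at about 0.1 to 0.23 rad.
- cup: White espresso cup, 64 mm across, 51 mm tall, with a handle, on the stand's base below the deck (rim 61 mm above the worktop). Origin: centre of its underside. Leave it there.
- shaker: Salt shaker, 44 mm across, 90 mm tall, near the cylinder. Origin at the centre of its underside. Bystander.
- bean_tin: Small food tin, 57 mm across, 72 mm tall, near the cylinder. Origin at the centre of its underside. Bystander.
Mind the look-alikes: they are no part of the job. What is shaped like the brew_cylinder but purple is not meant.

How it is judged:
By the outcome, as a careful person would: the job done as asked, in the order asked, and still so for the second after the job is handed in, with the robot touching nothing.
It also fails if it takes over 48 s, if anything falls off the work surface, if the arm or the gripper's body presses on something with over 40 N, if the wrist force passes 120 N, or if a joint passes its speed limit or range.

ROBOT

A 6-joint arm with a two-finger parallel gripper is mounted at the origin on a cart in front of the work surface, level with it; the furniture and walls round the work are solid. World frame = base frame: x ahead of the robot, y to its left, z up, the work surface at z = 0. Lengths are in m, angles in rad, forces in N, time in s.
With the tool pointing down it reaches from about 0.35 to 0.85 m from the base axis. Payload 8.1 kg.
Tool frame: the origin (TCP) lies between the finger pads; the fingertips stand 14 mm ahead of it and the grasp point (between the pads) lies 5 mm behind it; z points along the fingers, y is the line along which they close (so a half turn about z gives the same grasp; the last joint's range is limited). The gripper opens to 93 mm and grips with 3 to 60 N. Pads are 15 mm wide; open, the fingers measure 128 mm over their backs; the gripper's body (75 mm by 188 mm) begins 65 mm behind the grasp point.
Start: joints at [-1.378, 0.13, 1.488, -0, 1.523, -0.085], TCP at [0.165, -0.577, 0.233] pointing down, gripper open.
Joint ranges: [-2.96, 2.96], [-0.89, 2.26], [0.02, 2.5], [-1.34, 4.48], [0, 2.73], [-2.66, 2.66]. Speed limits (rad/s): [2.39, 2.39, 2.79, 3.14, 3.14, 3.14].

INTERFACE

Orientations are given as a rotation vector (axis times angle).
In Python, from plant import robot gives the robot as it stands.
- The arm moves only by the tool arm_command, never from a script. Its argument "targets" is a list of rows, each an object of numbers: "x", "y", "z": the shift along the world's x, y, z in units of 500 mm (1.0 is 500 mm); "rx", "ry", "rz": the turn, a rotation vector about the world's x, y, z in units of 2 rad (1.0 is 2 rad); "claw": the closure in counts, from 0 (fully open) to 255 (shut). In form: [{"x": .., "y": .., "z": .., "rx": .., "ry": .., "rz": .., "claw": ..}, ...]. A call has 1 to 10 rows; each row is the pose to reach, as a shift and turn from the pose commanded when the call began; what a row does not reach only later rows make up. A row lasts 1/12 s, in which the tool goes at most 41.7 mm and 7.16 degrees, less where a joint would pass 70% of its speed; a pose out of reach is approached as far as the arm can. A call with a number of a shift or a turn outside -1 to 1 is refused whole. A call with a gripper value outside its range is refused whole. The fingers move at their own pace and stop on an object; "squeeze" is the grip in N (left out, the last holds). Time passes only in rows, so rows that repeat a pose let the fingers close. It gives the time, the measured TCP pose, the force, the opening and the grip force at its end, in the units of the state.
- robot.read_state(): the state, without advancing time (a new reading comes with each control period).
- robot.read_camera(name): name is "scene" or "top"; returns (picture, depth): 420x560x3 uint8, red, green, blue; 420x560 float32, m along the optical axis (not along the pixel's ray), 0 where there is no reading.
- robot.get_calibration(name): a dict with "intrinsics" (3x3 intrinsics, pixels), "dist" ([k1, k2, p1, p2, k3] as OpenCV has them; the pictures are not rectified), "origin" and "orientation" of the camera in the world. Camera axes: x right, y up, looking along -z (the intrinsics and any distortion apply to the point x, -y, -z); pixel columns grow to the right and rows downward; lengths in m; the calibration is good to about 2 mm. A picture is of the moment at which its call begins. get_calibration takes no time and is no camera call.
- robot.close_job(): hands the job in; it is judged then, once.
The state is a dict: "t": time; "q": joint angles; "dq": joint speeds; "joint_torque": joint torques, N m; "tool_pos": TCP position; "orientation": TCP orientation; "force": force on the tool from outside, world axes, zero at the start; "wrist_torque": the same for the moment, N m; "opening": finger opening in m; "gripper_force": force on a finger pad.
Only numpy, scipy, OpenCV 4.12 (cv2) and the standard library are available. Lean on these libraries where they do the work, as an engineer would, in place of code of your own. Each camera call takes 0.05 s, during which the arm holds its last target. There are 200 camera calls.

## Working session

There is one attempt and no reset: what is moved stays moved. The work goes in short steps, Python scripts to look and compute and a tool call to move; the robot and the scene stay as the last step left them, time stands still between calls to the robot, and variables do not carry over. Pictures are saved under pics/ and viewed, at most 10 in all, crops included, and the job is handed in when it is done.

Besides the shell and the picture viewer there is one more tool, called after "Request:" by a JSON object that holds its "api" and its "payload", one argument or row to a line. arm_command: Moves the arm, as the interface text tells. Shifts and turns lie within -1 to 1; 1 stands for 500 mm of shift or 2 rad of turn. Its arguments: {"type":"object","properties":{"targets":{"type":"array","items":{"type":"object","properties":{"x":{"type":"number","minimum":-1,"maximum":1},"y":{"type":"number","minimum":-1,"maximum":1},"z":{"type":"number","minimum":-1,"maximum":1},"rx":{"type":"number","minimum":-1,"maximum":1},"ry":{"type":"number","minimum":-1,"maximum":1},"rz":{"type":"number","minimum":-1,"maximum":1},"claw":{"type":"number"}}}},"squeeze":{"type":"number"}},"required":["targets"]}

```bash
mkdir -p pics; cat > h.py <<'E'
import numpy as np,cv2
from plant import robot
from scipy.spatial.transform import Rotation as R
def cam(n):
    p,d=robot.read_camera(n); c=robot.get_calibration(n); np.savez(f'{n}.npz',p=p,d=d); return p,d,c
def load(n):
    z=np.load(f'{n}.npz'); return z['p'],z['d'],robot.get_calibration(n)
def rot(c):
    o=np.array(c['orientation'],float)
    return o if o.shape==(3,3) else R.from_rotvec(o).as_matrix()
def rays(c,uv):
    q=cv2.undistortPoints(np.array(uv,float).reshape(-1,1,2),np.array(c['intrinsics'],float),np.array(c['dist'],float)).reshape(-1,2)
    return np.c_[q[:,0],-q[:,1],-np.ones(len(q))]@rot(c).T
def plane(c,uv,z):
    r=rays(c,uv);o=np.array(c['origin']);return o+r*((z-o[2])/r[:,2])[:,None]
def cloud(d,c):
    v,u=np.mgrid[:d.shape[0],:d.shape[1]]
    r=rays(c,np.c_[u.ravel(),v.ravel()]);P=np.array(c['origin'])+r*d.reshape(-1,1)
    return np.where(d.reshape(-1,1)>0,P,np.nan).reshape(*d.shape,3)
def proj(c,P):
    q=(np.atleast_2d(P)-np.array(c['origin']))@rot(c); q=q*[1,-1,-1]
    return cv2.projectPoints(q,np.zeros(3),np.zeros(3),np.array(c['intrinsics'],float),np.array(c['dist'],float))[0].reshape(-1,2)
E
python3 - <<'E'
from h import *
for n in('scene','top'):
    p,d,c=cam(n); cv2.imwrite(f'pics/{n}0.png',p[:,:,::-1]); print(n,c)
print(robot.read_state())
E
```

```text
scene {'intrinsics': array([[531.36075493,   0.        , 280.68206154],
       [  0.        , 531.36075493, 203.75157548],
       [  0.        ,   0.        ,   1.        ]]), 'dist': array([-0.05060555,  0.        ,  0.        ,  0.        ,  0.        ]), 'origin': array([-0.18827326, -1.41503655,  0.74509107]), 'orientation': array([ 1.10524146, -0.28634892, -0.42235092])}
top {'intrinsics': array([[414.43901805,   0.        , 278.95803554],
       [  0.        , 414.43901805, 203.72228525],
       [  0.        ,   0.        ,   1.        ]]), 'dist': array([-0.01083138,  0.        ,  0.        ,  0.        ,  0.        ]), 'origin': array([ 0.39876855, -0.1487606 ,  1.00560375]), 'orientation': array([ 0.07160305, -0.07194827, -1.54051934])}
{'t': 0.1, 'q': array([-1.37841787e+00,  1.31077179e-01,  1.48915907e+00, -7.86429605e-06,
        1.52302146e+00, -8.53983110e-02]), 'dq': array([ 0.00159398, -0.00052598, -0.00218136,  0.00013649, -0.00031652,
       -0.00022594]), 'joint_torque': array([ 1.17039221e-03, -5.61340821e+01, -4.93096304e+01,  7.69874873e-02,
        2.91330874e-02, -6.75171714e-05]), 'tool_pos': array([ 0.16445602, -0.5765088 ,  0.23170361]), 'orientation': array([-3.10969436e+00, -4.34699746e-01,  1.52075487e-04]), 'force': array([-0.21378788,  0.7370824 ,  0.14610611]), 'wrist_torque': array([-0.03523518,  0.0258666 ,  0.00314759]), 'gripper_force': 0.0, 'opening': 0.09268373583714595}
```

View pics/scene0.png

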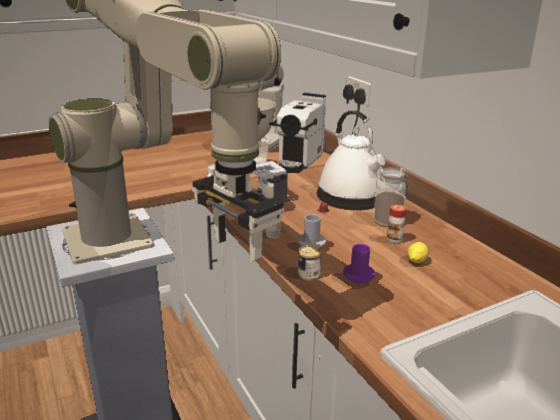

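View pics/top0.png

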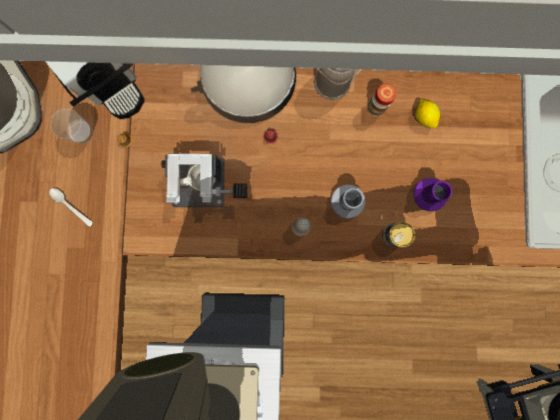

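```bash
python3 - <<'E'
from h import *
p,d,c=load('top')
a=cv2.resize(p[135:255,150:280],None,fx=4.0,fy=4.0,interpolation=cv2.INTER_CUBIC)[:,:,::-1]
b=cv2.resize(p[170:260,280:460],None,fx=2.2,fy=2.2,interpolation=cv2.INTER_CUBIC)[:,:,::-1]
im=np.zeros((480,520+400,3),np.uint8);im[:,:520]=a;im[:b.shape[0],520:520+b.shape[1]]=b
cv2.imwrite('pics/crop1.png',cv2.resize(im,(800,417)))
P=cloud(d,c)
def at(u,v):print((u,v),P[v,u].round(4))
for u,v in[(348,201),(353,198),(432,194),(302,226),(400,236),(240,190),(175,165),(213,165),(175,190),(213,190),(330,300),(380,150)]:at(u,v)
# heights in the stand
m=P[135:225,150:260]
for lo,hi in[(.10,.112),(.112,.13),(.004,.02)]:
    k=(m[...,2]>lo)&(m[...,2]<hi); print(lo,k.sum(), np.nanmin(m[k],0),np.nanmax(m[k],0))
m=P[180:225,320:375]
for lo,hi in[(.085,.11),(.02,.035)]:
    k=(m[...,2]>lo)&(m[...,2]<hi); print(lo,k.sum(), m[k].min(0),m[k].max(0))
E
```

```text
(348, 201) [ 0.4967 -0.306   0.0592]
(353, 198) [ 0.5036 -0.3168  0.0626]
(432, 194) [ 0.5143 -0.4868  0.093 ]
(302, 226) [ 0.4352 -0.2001  0.0883]
(400, 236) [ 0.4199 -0.4239  0.0655]
(240, 190) [ 0.5083 -0.0625  0.1134]
(175, 165) [0.5601 0.0829 0.1076]
(213, 165) [0.5638 0.0006 0.1006]
(175, 190) [0.5053 0.0811 0.1033]
(213, 190) [ 0.5083 -0.0016  0.0993]
(330, 300) [ 0.1424 -0.3912 -0.9082]
(380, 150) [ 0.6319 -0.3934 -0.001 ]
0.1 1456 [ 0.47988662 -0.07576823  0.10000888] [0.58765207 0.11386932 0.11199981]
0.112 159 [ 0.47994547 -0.07558148  0.11201407] [0.56140986 0.08824279 0.11719473]
0.004 1000 [ 0.43276045 -0.09696208  0.00404621] [0.65417571 0.17033381 0.01979711]
0.085 114 [ 0.4786253  -0.33096816  0.08501864] [ 0.52215961 -0.28737973  0.09951156]
0.02 502 [ 0.46175249 -0.34969358  0.0220072 ] [ 0.54092718 -0.27042747  0.03458919]
```

View pics/crop1.png

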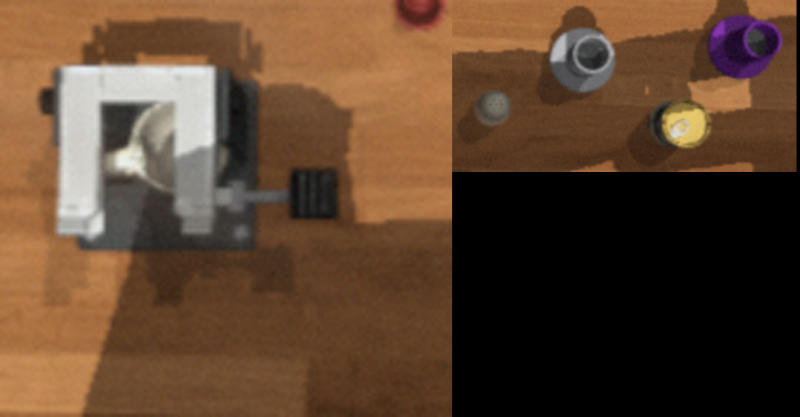

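```bash
python3 - <<'E'
from h import *
p,d,c=load('top');P=cloud(d,c)
g=p.astype(float).max(2)
# deck edges along rows, subpixel by strongest gradient
def edge(prof,lo):
    gr=np.diff(prof); i=int(np.argmax(abs(gr))); w=abs(gr[max(0,i-1):i+2]); return lo+max(0,i-1)+(w*np.arange(len(w))).sum()/w.sum()+.5
def line(name,rows,lo,hi,z,vert=True):
    uv=[]
    for r in rows:
        e=edge(g[r,lo:hi] if vert else g[lo:hi,r],lo); uv.append((e,r) if vert else (r,e))
    Q=plane(c,uv,z)[:,:2]; m=np.median(Q,0); 
    f=cv2.fitLine(Q.astype(np.float32),cv2.DIST_HUBER,0,.001,.001).ravel(); print(name,'pt',m.round(4),'dir',np.degrees(np.arctan2(f[1],f[0])).round(2), 'spread',Q.std(0).round(4)); return m
line('deck outer left',range(157,190),162,172,.108)
line('slot left',range(167,190),174,184,.108)
line('slot right',range(180,190),196,207,.108)
line('deck outer right',range(158,185),207,217,.108)
line('deck rear',range(172,208),150,159,.108,False)
line('slot rear',range(182,198),161,168,.108,False)
line('base front',range(185,218),203,211,.010,False)
line('base right',range(165,202),219,227,.010)
line('pad front',range(234,246),193,202,.113,False);line('pad rear',range(234,246),180,187,.113,False)
line('pad l',range(186,196),229,238,.113);line('pad r',range(186,196),243,251,.113)
line('mouthL',range(169,177),190,199,.108,False);line('mouthR',range(203,210),190,199,.108,False)
k=(P[...,2]>.15)&(P[...,2]<.5)&(abs(P[...,1])<.3)
for z in(.15,.19,.23):
    s=P[(P[...,2]>z)&(P[...,2]<.6)&(abs(P[...,1])<.25)&(P[...,0]>.3)]; i=np.argsort(s[:,0])[:3]; print(z,s[i].round(3))
# cylinder rim and flange
m=P[180:225,320:375]
for lo,hi in[(.088,.105),(.02,.034)]:
    q=m[(m[...,2]>lo)&(m[...,2]<hi)]; (cx,cy),r=cv2.minEnclosingCircle(q[:,:2].astype(np.float32)); print(cx,cy,r)
E
```

```text
deck outer left pt [0.5418 0.0997] dir 2.97 spread [0.0211 0.0012]
slot left pt [0.5314 0.0745] dir -0.42 spread [0.0147 0.0026]
slot right pt [0.5185 0.0259] dir -5.03 spread [0.0063 0.0021]
deck outer right pt [0.549  0.0027] dir 1.9 spread [0.0172 0.0031]
deck rear pt [0.5869 0.0522] dir -82.11 spread [0.0035 0.0228]
slot rear pt [0.5633 0.0511] dir -87.13 spread [0.0006 0.0101]
base front pt [0.4775 0.04  ] dir -87.93 spread [0.0009 0.023 ]
base right pt [ 0.5369 -0.0114] dir 2.01 spread [0.0261 0.003 ]
pad front pt [ 0.4915 -0.062 ] dir -88.51 spread [0.0002 0.0075]
pad rear pt [ 0.5236 -0.0607] dir -87.06 spread [0.0005 0.0075]
pad l pt [ 0.5068 -0.0468] dir 0.2 spread [0.0063 0.0003]
pad r pt [ 0.5076 -0.077 ] dir 1.55 spread [0.0063 0.0002]
mouthL pt [0.4898 0.0846] dir -86.56 spread [0.0005 0.005 ]
mouthR pt [0.4925 0.0115] dir -80.42 spread [0.0025 0.0043]
0.15 [[ 0.613  0.03   0.539]
 [ 0.613 -0.     0.522]
 [ 0.613  0.016  0.52 ]]
0.19 [[ 0.613  0.03   0.539]
 [ 0.613 -0.     0.522]
 [ 0.613  0.016  0.52 ]]
0.23 [[ 0.613  0.03   0.539]
 [ 0.613 -0.     0.522]
 [ 0.613  0.016  0.52 ]]
0.500964879989624 -0.3094063997268677 0.02215556427836418
0.5004792809486389 -0.31005728244781494 0.04055730998516083
```

```bash
python3 - <<'E'
from h import *
p,d,c=load('top');P=cloud(d,c)
q=P[60:135,190:320].reshape(-1,3)
for z in(.02,.1,.15,.2,.25,.3):
    s=q[(q[:,2]>z)&(q[:,2]<.5)]; print(z,len(s), s[np.argsort(s[:,0])[:3]].round(3).tolist() if len(s) else '')
p,d,c=load('scene');P=cloud(d,c)
s=P[:210,300:].reshape(-1,3);s=s[(s[:,0]>.3)&(s[:,1]>-.4)&(s[:,1]<.3)]
for z in(.2,.25,.3,.35,.45,.5):
    t=s[(s[:,2]>z)&(s[:,2]<z+.05)]; print('sc',z,t[np.argsort(t[:,0])[:2]].round(3).tolist())
E
```

```text
0.02 3971 [[0.656, -0.119, 0.029], [0.656, -0.114, 0.028], [0.656, -0.121, 0.029]]
0.1 2241 [[0.711, -0.06, 0.101], [0.711, -0.058, 0.101], [0.711, -0.063, 0.1]]
0.15 631 [[0.735, -0.051, 0.15], [0.736, -0.059, 0.15], [0.736, -0.079, 0.151]]
0.2 0 
0.25 0 
0.3 0 
sc 0.2 [[0.756, 0.214, 0.201], [0.757, 0.207, 0.202]]
sc 0.25 [[0.778, 0.001, 0.254], [0.78, -0.001, 0.261]]
sc 0.3 [[0.941, 0.137, 0.303], [0.942, 0.203, 0.311]]
sc 0.35 [[0.968, -0.212, 0.351], [0.969, 0.291, 0.386]]
sc 0.45 [[0.972, 0.227, 0.482], [0.972, -0.367, 0.452]]
sc 0.5 [[0.609, -0.154, 0.516], [0.609, -0.122, 0.516]]
```

```bash
python3 - <<'E'
from h import *
p,d,c=load('scene');P=cloud(d,c)
T=np.array([.1645,-.5765]);e=T/np.linalg.norm(T)
q=P[:250,120:300].reshape(-1,3)
q=q[(np.hypot(q[:,0],q[:,1])<.85)&(q[:,2]>.1)&(q[:,1]<-.2)]
r=q[:,:2]@e-np.linalg.norm(T)
l=q[:,1]*e[0]-q[:,0]*e[1]
for z in np.arange(.2,1,.05):
    k=(q[:,2]>z)&(q[:,2]<z+.05)&(abs(l)<.15)
    if k.sum():print(z.round(2),k.sum(),'radial',r[k].min().round(3),r[k].max().round(3),'lat',l[k].min().round(3),l[k].max().round(3))
E
```

```text
0.2 172 radial -0.061 0.063 lat -0.012 0.009
0.25 435 radial -0.065 0.067 lat -0.012 0.009
0.3 2396 radial -0.095 0.097 lat -0.039 0.035
0.35 830 radial -0.043 0.04 lat -0.039 0.031
0.4 1163 radial -0.033 0.046 lat -0.046 0.034
0.45 1368 radial -0.023 0.046 lat -0.044 0.04
0.5 1444 radial -0.062 0.047 lat -0.068 0.057
0.55 3947 radial -0.33 0.058 lat -0.072 0.059
0.6 5759 radial -0.32 0.057 lat -0.072 0.076
0.65 697 radial -0.31 -0.16 lat -0.05 0.076
```

```bash
python3 - <<'E'
from h import *
p,d,c=load('scene');P=cloud(d,c)
m=P[8:32,388:412];k=(p[8:32,388:412].max(2)<60);q=m[k];print('knob',np.nanmin(q,0),np.nanmax(q,0),np.nanmedian(q,0))
s=P[:120,280:].reshape(-1,3);s=s[(s[:,2]>.5)&(s[:,0]>.4)&(s[:,0]<.8)]
for y in np.arange(-.6,.4,.1):
    t=s[(s[:,1]>y)&(s[:,1]<y+.1)]
    if len(t):print(y.round(1),'x',np.percentile(t[:,0],[0,5,50]).round(3),'zmin',t[:,2].min().round(3))
p,d,c=load('top');P=cloud(d,c)
t=P[:75];t=t[(t[...,2]>.45)];print('top',t[:,0].min(),t[:,2].min())
for y in(-.1,0,.05,.1):
    a=t[abs(t[:,1]-y)<.03];print(y,a[:,0].min(),a[np.argmin(a[:,0])])
E
```

```text
knob [ 0.59105029 -0.48661905  0.60546231] [ 0.62154518 -0.45753225  0.63697726] [ 0.59710608 -0.47396165  0.6221169 ]
-0.6 x [0.611 0.62  0.689] zmin 0.507
-0.5 x [0.591 0.598 0.621] zmin 0.508
-0.4 x [0.612 0.614 0.621] zmin 0.509
-0.3 x [0.61  0.614 0.622] zmin 0.509
-0.2 x [0.609 0.613 0.621] zmin 0.509
-0.1 x [0.609 0.612 0.62 ] zmin 0.508
-0.0 x [0.608 0.612 0.62 ] zmin 0.509
0.1 x [0.611 0.613 0.621] zmin 0.511
top 0.6129423329919224 0.5080986588873728
-0.1 0.6141442777596433 [ 0.61414428 -0.08843633  0.518856  ]
0 0.6129726644204594 [ 6.12972664e-01 -9.65671861e-05  5.21550942e-01]
0.05 0.6129423329919224 [0.61294233 0.03035005 0.53872168]
0.1 0.6131582826420972 [0.61315828 0.09011418 0.52688003]
```

Request:
{"api": "arm_command", "payload": {
  "targets": [
    {"x":0.3,"y":0.25,"rz":0.3,"claw":0},
    {"x":0.67,"y":0.53,"rz":0.666,"claw":0},
    {"x":0.67,"y":0.53,"rz":0.666,"claw":0},
    {"x":0.67,"y":0.53,"rz":0.666,"claw":0},
    {"x":0.67,"y":0.53,"rz":0.666,"claw":0},
    {"x":0.67,"y":0.53,"rz":0.666,"claw":0},
    {"x":0.67,"y":0.53,"rz":0.666,"claw":0},
    {"x":0.67,"y":0.53,"rz":0.666,"claw":0},
    {"x":0.67,"y":0.53,"rz":0.666,"claw":0},
    {"x":0.67,"y":0.53,"rz":0.666,"claw":0}
  ],
  "squeeze": 30
}}

```text
schema error: expected keys x, y, z, rx, ry, rz, claw
```

Request:
{"api": "arm_command", "payload": {
  "targets": [
    {"x":0.3,"y":0.25,"z":0,"rx":0,"ry":0,"rz":0.3,"claw":0},
    {"x":0.67,"y":0.53,"z":0,"rx":0,"ry":0,"rz":0.666,"claw":0},
    {"x":0.67,"y":0.53,"z":0,"rx":0,"ry":0,"rz":0.666,"claw":0},
    {"x":0.67,"y":0.53,"z":0,"rx":0,"ry":0,"rz":0.666,"claw":0},
    {"x":0.67,"y":0.53,"z":0,"rx":0,"ry":0,"rz":0.666,"claw":0},
    {"x":0.67,"y":0.53,"z":0,"rx":0,"ry":0,"rz":0.666,"claw":0},
    {"x":0.67,"y":0.53,"z":0,"rx":0,"ry":0,"rz":0.666,"claw":0},
    {"x":0.67,"y":0.53,"z":0,"rx":0,"ry":0,"rz":0.666,"claw":0},
    {"x":0.67,"y":0.53,"z":0,"rx":0,"ry":0,"rz":0.666,"claw":0},
    {"x":0.67,"y":0.53,"z":0,"rx":0,"ry":0,"rz":0.666,"claw":0}
  ],
  "squeeze": 30
}}

```text
t: 0.93
tool_pos: [0.4925, -0.3167, 0.2323]
orientation: [-2.262, -2.18, 0.0]
force: [0.7, -0.0, -0.2]
opening: 0.0933
gripper_force: 0.0
```

Request:
{"api": "arm_command", "payload": {
  "targets": [
    {"x":0.015,"y":0.013,"z":0,"rx":0,"ry":0,"rz":0.0375,"claw":0},
    {"x":0.015,"y":0.013,"z":-0.08,"rx":0,"ry":0,"rz":0.0375,"claw":0},
    {"x":0.015,"y":0.013,"z":-0.12,"rx":0,"ry":0,"rz":0.0375,"claw":0},
    {"x":0.015,"y":0.013,"z":-0.12,"rx":0,"ry":0,"rz":0.0375,"claw":0}
  ]
}}

```text
t: 1.27
tool_pos: [0.4962, -0.3093, 0.1663]
orientation: [-2.178, -2.251, 0.002]
force: [-0.5, 0.6, -0.9]
opening: 0.0928
gripper_force: 0.0
```

```bash
python3 - <<'E'
from h import *
s=robot.read_state();print(s['tool_pos'].round(4),R.from_rotvec(s['orientation']).as_matrix().round(4).tolist(),s['q'].round(3),s['force'])
p,d,c=cam('scene')
cv2.imwrite('pics/s1.png',cv2.resize(p[130:310,190:430],(800,600),interpolation=cv2.INTER_CUBIC)[:,:,::-1])
E
```

```text
[ 0.4962 -0.3093  0.1663] [[-0.0331, 0.9994, -0.008], [0.9994, 0.0331, 0.0059], [0.0061, -0.0078, -1.0]] [-0.645  0.138  1.602 -0.     1.411 -0.678] [-0.5485884   0.64049499 -0.94737231]
```

View pics/s1.png

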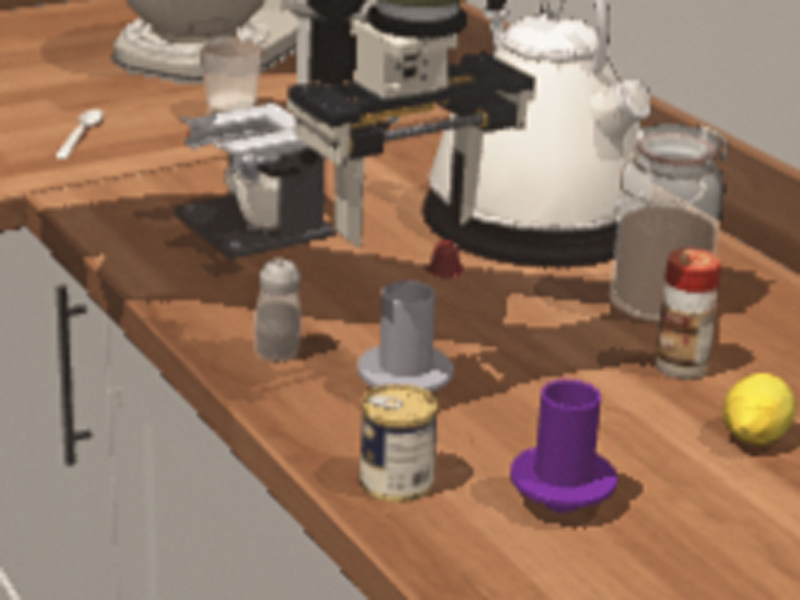

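Request:
{"api": "arm_command", "payload": {
  "targets": [
    {"x":0,"y":0,"z":0,"rx":0,"ry":0,"rz":0,"claw":0}
  ]
}}

```text
t: 1.4
tool_pos: [0.4987, -0.312, 0.1731]
orientation: [-2.186, -2.256, 0.0]
force: [0.1, 0.1, 1.4]
opening: 0.0932
gripper_force: 0.0
```

```bash
python3 -c "
from h import *
s=robot.read_state();print(s['tool_pos'].round(4),R.from_rotvec(s['orientation']).as_matrix().round(4).tolist(),s['dq'].round(3))"
```

```text
[ 0.4987 -0.312   0.1731] [[-0.0317, 0.9995, -0.0004], [0.9995, 0.0317, 0.0003], [0.0003, -0.0004, -1.0]] [-0.007 -0.024 -0.035 -0.    -0.001 -0.002]
```

Request:
{"api": "arm_command", "payload": {
  "targets": [
    {"x":0.004,"y":0.004,"z":-0.06,"rx":0,"ry":0,"rz":0,"claw":0},
    {"x":0.004,"y":0.004,"z":-0.12,"rx":0,"ry":0,"rz":0,"claw":0},
    {"x":0.004,"y":0.004,"z":-0.18,"rx":0,"ry":0,"rz":0,"claw":0},
    {"x":0.004,"y":0.004,"z":-0.212,"rx":0,"ry":0,"rz":0,"claw":0},
    {"x":0.004,"y":0.004,"z":-0.212,"rx":0,"ry":0,"rz":0,"claw":0},
    {"x":0.004,"y":0.004,"z":-0.212,"rx":0,"ry":0,"rz":0,"claw":0}
  ]
}}

```text
t: 1.9
tool_pos: [0.5011, -0.3107, 0.068]
orientation: [2.186, 2.256, 0.0]
force: [0.1, -0.8, -1.0]
opening: 0.0929
gripper_force: 0.0
```

Request:
{"api": "arm_command", "payload": {
  "targets": [
    {"x":0,"y":0,"z":0,"rx":0,"ry":0,"rz":0,"claw":90},
    {"x":0,"y":0,"z":0,"rx":0,"ry":0,"rz":0,"claw":120},
    {"x":0,"y":0,"z":0,"rx":0,"ry":0,"rz":0,"claw":255},
    {"x":0,"y":0,"z":0,"rx":0,"ry":0,"rz":0,"claw":255},
    {"x":0,"y":0,"z":0,"rx":0,"ry":0,"rz":0,"claw":255},
    {"x":0,"y":0,"z":0,"rx":0,"ry":0,"rz":0,"claw":255},
    {"x":0,"y":0,"z":0,"rx":0,"ry":0,"rz":0,"claw":255}
  ],
  "squeeze": 35
}}

```text
t: 2.48
tool_pos: [0.5009, -0.31, 0.0668]
orientation: [2.185, 2.257, 0.0]
force: [1.4, -0.1, 0.9]
opening: 0.0509
gripper_force: 0.0
```

Still closing; wait, then lift.

Request:
{"api": "arm_command", "payload": {
  "targets": [
    {"x":0,"y":0,"z":0,"rx":0,"ry":0,"rz":0,"claw":255},
    {"x":0,"y":0,"z":0,"rx":0,"ry":0,"rz":0,"claw":255},
    {"x":0,"y":0,"z":0,"rx":0,"ry":0,"rz":0,"claw":255},
    {"x":0,"y":0,"z":0,"rx":0,"ry":0,"rz":0,"claw":255},
    {"x":0,"y":0,"z":0,"rx":0,"ry":0,"rz":0,"claw":255},
    {"x":0,"y":0,"z":0,"rx":0,"ry":0,"rz":0,"claw":255}
  ]
}}

```text
t: 2.98
tool_pos: [0.5008, -0.3099, 0.0666]
orientation: [-2.186, -2.257, -0.0]
force: [-0.4, -0.1, 0.4]
opening: 0.0435
gripper_force: 35.0
```

```bash
python3 -c "
from h import *
s=robot.read_state();print(s['tool_pos'].round(4),R.from_rotvec(s['orientation']).as_matrix().round(4).tolist(),s['force'],s['gripper_force'],s['opening'])"
```

```text
[ 0.5008 -0.3099  0.0666] [[-0.032, 0.9995, -0.0001], [0.9995, 0.032, 0.0001], [0.0001, -0.0001, -1.0]] [-0.44124953 -0.0644798   0.43074557] 34.96113181114197 0.04350552989845104
```

Request:
{"api": "arm_command", "payload": {
  "targets": [
    {"x":0,"y":0,"z":0.04,"rx":0,"ry":0,"rz":0,"claw":255},
    {"x":0,"y":0,"z":0.1,"rx":0,"ry":0,"rz":0,"claw":255},
    {"x":0,"y":0,"z":0.17,"rx":0,"ry":0,"rz":0,"claw":255},
    {"x":0,"y":0,"z":0.24,"rx":0,"ry":0,"rz":0,"claw":255},
    {"x":-0.01,"y":0.04,"z":0.26,"rx":0,"ry":0,"rz":0,"claw":255},
    {"x":-0.02,"y":0.1,"z":0.26,"rx":0,"ry":0,"rz":0,"claw":255},
    {"x":-0.04,"y":0.17,"z":0.26,"rx":0,"ry":0,"rz":0,"claw":255},
    {"x":-0.055,"y":0.24,"z":0.26,"rx":0,"ry":0,"rz":0,"claw":255},
    {"x":-0.07,"y":0.31,"z":0.26,"rx":0,"ry":0,"rz":0,"claw":255},
    {"x":-0.085,"y":0.38,"z":0.26,"rx":0,"ry":0,"rz":0,"claw":255}
  ]
}}

```text
t: 3.82
tool_pos: [0.4573, -0.1185, 0.196]
orientation: [-2.186, -2.255, 0.0]
force: [1.5, 1.0, -1.7]
opening: 0.0433
gripper_force: 35.0
```

Request:
{"api": "arm_command", "payload": {
  "targets": [
    {"x":-0.015,"y":0.07,"z":0,"rx":0,"ry":0,"rz":0,"claw":255},
    {"x":-0.03,"y":0.14,"z":0,"rx":0,"ry":0,"rz":0,"claw":255},
    {"x":-0.045,"y":0.21,"z":0,"rx":0,"ry":0,"rz":0,"claw":255},
    {"x":-0.06,"y":0.28,"z":-0.02,"rx":0,"ry":0,"rz":0,"claw":255},
    {"x":-0.07,"y":0.32,"z":-0.05,"rx":0,"ry":0,"rz":0,"claw":255},
    {"x":-0.07,"y":0.333,"z":-0.09,"rx":0,"ry":0,"rz":0,"claw":255},
    {"x":-0.07,"y":0.333,"z":-0.116,"rx":0,"ry":0,"rz":0,"claw":255},
    {"x":-0.07,"y":0.333,"z":-0.116,"rx":0,"ry":0,"rz":0,"claw":255},
    {"x":-0.07,"y":0.333,"z":-0.116,"rx":0,"ry":0,"rz":0,"claw":255},
    {"x":-0.07,"y":0.333,"z":-0.116,"rx":0,"ry":0,"rz":0,"claw":255}
  ]
}}

```text
t: 4.65
tool_pos: [0.4237, 0.0462, 0.1394]
orientation: [2.186, 2.256, 0.001]
force: [0.6, -0.0, -1.9]
opening: 0.0439
gripper_force: 35.0
```

```bash
python3 - <<'E'
from h import *
s=robot.read_state();print(s['tool_pos'].round(4),R.from_rotvec(s['orientation']).as_matrix().round(4).tolist(),s['force'],s['gripper_force'],s['opening'],s['q'].round(3))
p,d,c=cam('scene');p2,d2,c2=cam('top')
a=cv2.resize(p[120:250,180:320],(560,520),interpolation=cv2.INTER_CUBIC)
cv2.imwrite('pics/s2.png',a[:,:,::-1])
E
```

```text
[0.4237 0.0462 0.1394] [[-0.0316, 0.9995, 0.0006], [0.9995, 0.0316, -0.0001], [-0.0001, 0.0006, -1.0]] [ 0.63036658 -0.03755074 -1.92880639] 34.9577271938324 0.04389270974932782 [-0.012 -0.297  2.064 -0.     1.374 -0.043]
```

View pics/s2.png

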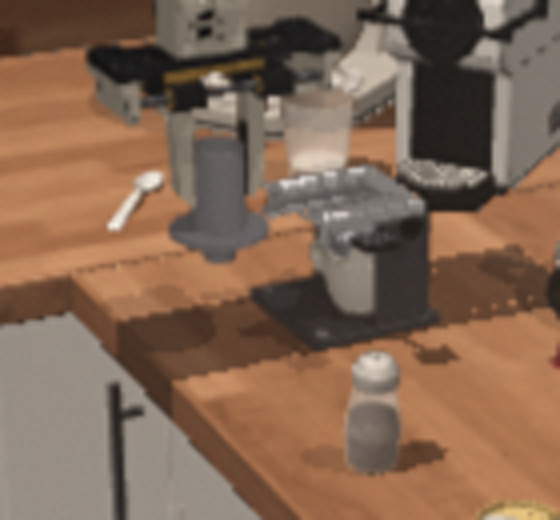

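Request:
{"api": "arm_command", "payload": {
  "targets": [
    {"x":0.015,"y":0.0006,"z":-0.002,"rx":0,"ry":0,"rz":0,"claw":255},
    {"x":0.03,"y":0.0012,"z":-0.002,"rx":0,"ry":0,"rz":0,"claw":255},
    {"x":0.045,"y":0.0017,"z":-0.002,"rx":0,"ry":0,"rz":0,"claw":255},
    {"x":0.06,"y":0.0023,"z":-0.002,"rx":0,"ry":0,"rz":0,"claw":255},
    {"x":0.075,"y":0.0028,"z":-0.002,"rx":0,"ry":0,"rz":0,"claw":255},
    {"x":0.09,"y":0.0034,"z":-0.002,"rx":0,"ry":0,"rz":0,"claw":255},
    {"x":0.1,"y":0.0038,"z":-0.002,"rx":0,"ry":0,"rz":0,"claw":255},
    {"x":0.1,"y":0.0038,"z":-0.002,"rx":0,"ry":0,"rz":0,"claw":255}
  ]
}}

```text
t: 5.42
tool_pos: [0.4743, 0.0484, 0.1376]
orientation: [2.186, 2.257, 0.0]
force: [-0.1, 0.3, -2.6]
opening: 0.0436
gripper_force: 35.0
```

```bash
python3 - <<'E'
from h import *
s=robot.read_state();print(s['tool_pos'].round(4),s['force'].round(2),s['wrist_torque'].round(3))
E
```

```text
[0.4743 0.0484 0.1376] [-0.06  0.31 -2.6 ] [-0.018 -0.083  0.055]
```

Request:
{"api": "arm_command", "payload": {
  "targets": [
    {"x":0.012,"y":0.0005,"z":0,"rx":0,"ry":0,"rz":0,"claw":255},
    {"x":0.024,"y":0.0009,"z":0,"rx":0,"ry":0,"rz":0,"claw":255},
    {"x":0.036,"y":0.0014,"z":0,"rx":0,"ry":0,"rz":0,"claw":255},
    {"x":0.048,"y":0.0018,"z":0,"rx":0,"ry":0,"rz":0,"claw":255},
    {"x":0.06,"y":0.0023,"z":0,"rx":0,"ry":0,"rz":0,"claw":255},
    {"x":0.06,"y":0.0023,"z":0,"rx":0,"ry":0,"rz":0,"claw":255}
  ]
}}

```text
t: 5.92
tool_pos: [0.5044, 0.0496, 0.1378]
orientation: [2.185, 2.256, 0.001]
force: [-0.2, 0.0, -2.9]
opening: 0.0435
gripper_force: 35.0
```

```bash
python3 - <<'E'
from h import *
s=robot.read_state();print(s['tool_pos'].round(4),s['force'].round(2),s['wrist_torque'].round(3))
E
```

```text
[0.5044 0.0496 0.1378] [-0.23  0.03 -2.94] [-0.043 -0.053 -0.016]
```

Request:
{"api": "arm_command", "payload": {
  "targets": [
    {"x":0.01,"y":0.0004,"z":0,"rx":0,"ry":0,"rz":0,"claw":255},
    {"x":0.02,"y":0.0008,"z":0,"rx":0,"ry":0,"rz":0,"claw":255},
    {"x":0.03,"y":0.0011,"z":0,"rx":0,"ry":0,"rz":0,"claw":255},
    {"x":0.04,"y":0.0015,"z":0,"rx":0,"ry":0,"rz":0,"claw":255},
    {"x":0.05,"y":0.0019,"z":0,"rx":0,"ry":0,"rz":0,"claw":255},
    {"x":0.05,"y":0.0019,"z":0,"rx":0,"ry":0,"rz":0,"claw":255}
  ]
}}

```text
t: 6.42
tool_pos: [0.5293, 0.0505, 0.1377]
orientation: [2.185, 2.256, 0.001]
force: [-0.3, -0.3, -2.5]
opening: 0.0438
gripper_force: 35.0
```

Request:
{"api": "arm_command", "payload": {
  "targets": [
    {"x":0.003,"y":0.0001,"z":0,"rx":0,"ry":0,"rz":0,"claw":255},
    {"x":0.006,"y":0.0002,"z":0,"rx":0,"ry":0,"rz":0,"claw":255},
    {"x":0.008,"y":0.0003,"z":0,"rx":0,"ry":0,"rz":0,"claw":255},
    {"x":0.008,"y":0.0003,"z":0,"rx":0,"ry":0,"rz":0,"claw":255}
  ]
}}

```text
t: 6.75
tool_pos: [0.5324, 0.0507, 0.1377]
orientation: [2.186, 2.257, 0.0]
force: [-0.5, 0.5, -3.7]
opening: 0.0438
gripper_force: 35.0
```

Request:
{"api": "arm_command", "payload": {
  "targets": [
    {"x":0.002,"y":0.0001,"z":0,"rx":0,"ry":0,"rz":0,"claw":255},
    {"x":0.004,"y":0.0002,"z":0,"rx":0,"ry":0,"rz":0,"claw":255},
    {"x":0.004,"y":0.0002,"z":0,"rx":0,"ry":0,"rz":0,"claw":255}
  ]
}}

```text
t: 7.0
tool_pos: [0.5344, 0.0508, 0.1377]
orientation: [2.186, 2.257, 0.0]
force: [0.6, -0.5, -3.3]
opening: 0.0437
gripper_force: 35.0
```

Request:
{"api": "arm_command", "payload": {
  "targets": [
    {"x":0.001,"y":0,"z":0,"rx":0,"ry":0,"rz":0,"claw":255},
    {"x":0.003,"y":0.0001,"z":0,"rx":0,"ry":0,"rz":0,"claw":255},
    {"x":0.003,"y":0.0001,"z":0,"rx":0,"ry":0,"rz":0,"claw":255}
  ]
}}

```text
t: 7.25
tool_pos: [0.536, 0.0508, 0.1377]
orientation: [2.186, 2.257, 0.0]
force: [0.2, -0.2, -2.8]
opening: 0.0433
gripper_force: 35.0
```

Request:
{"api": "arm_command", "payload": {
  "targets": [
    {"x":0.001,"y":0,"z":0,"rx":0,"ry":0,"rz":0,"claw":255},
    {"x":0.003,"y":0.0001,"z":0,"rx":0,"ry":0,"rz":0,"claw":255},
    {"x":0.003,"y":0.0001,"z":0,"rx":0,"ry":0,"rz":0,"claw":255}
  ]
}}

```text
t: 7.5
tool_pos: [0.5375, 0.0509, 0.1377]
orientation: [2.186, 2.257, 0.0]
force: [1.4, -0.2, -3.1]
opening: 0.0435
gripper_force: 35.0
```

Request:
{"api": "arm_command", "payload": {
  "targets": [
    {"x":0.001,"y":0,"z":0,"rx":0,"ry":0,"rz":0,"claw":255},
    {"x":0.002,"y":0.0001,"z":0,"rx":0,"ry":0,"rz":0,"claw":255},
    {"x":0.002,"y":0.0001,"z":0,"rx":0,"ry":0,"rz":0,"claw":255}
  ]
}}

```text
t: 7.75
tool_pos: [0.5384, 0.0509, 0.1376]
orientation: [2.186, 2.257, 0.0]
force: [0.2, -0.9, -3.2]
opening: 0.0435
gripper_force: 35.0
```

Request:
{"api": "arm_command", "payload": {
  "targets": [
    {"x":0.001,"y":0,"z":0,"rx":0,"ry":0,"rz":0,"claw":255},
    {"x":0.002,"y":0.0001,"z":0,"rx":0,"ry":0,"rz":0,"claw":255},
    {"x":0.002,"y":0.0001,"z":0,"rx":0,"ry":0,"rz":0,"claw":255}
  ]
}}

```text
t: 8.0
tool_pos: [0.5394, 0.051, 0.1376]
orientation: [2.186, 2.257, 0.0]
force: [0.5, -0.2, -2.7]
opening: 0.0438
gripper_force: 35.0
```

Request:
{"api": "arm_command", "payload": {
  "targets": [
    {"x":0.001,"y":0,"z":0,"rx":0,"ry":0,"rz":0,"claw":255},
    {"x":0.002,"y":0.0001,"z":0,"rx":0,"ry":0,"rz":0,"claw":255},
    {"x":0.002,"y":0.0001,"z":0,"rx":0,"ry":0,"rz":0,"claw":255}
  ]
}}

```text
t: 8.25
tool_pos: [0.5404, 0.051, 0.1376]
orientation: [-2.186, -2.257, 0.0]
force: [0.6, -0.3, -2.0]
opening: 0.0433
gripper_force: 35.0
```

Request:
{"api": "arm_command", "payload": {
  "targets": [
    {"x":0.001,"y":0,"z":0,"rx":0,"ry":0,"rz":0,"claw":255},
    {"x":0.002,"y":0.0001,"z":0,"rx":0,"ry":0,"rz":0,"claw":255},
    {"x":0.002,"y":0.0001,"z":0,"rx":0,"ry":0,"rz":0,"claw":255}
  ]
}}

```text
t: 8.5
tool_pos: [0.5414, 0.0511, 0.1377]
orientation: [2.186, 2.257, 0.0]
force: [1.0, -0.9, -3.0]
opening: 0.0437
gripper_force: 35.0
```

Request:
{"api": "arm_command", "payload": {
  "targets": [
    {"x":0.001,"y":0,"z":0,"rx":0,"ry":0,"rz":0,"claw":255},
    {"x":0.002,"y":0.0001,"z":0,"rx":0,"ry":0,"rz":0,"claw":255},
    {"x":0.002,"y":0.0001,"z":0,"rx":0,"ry":0,"rz":0,"claw":255}
  ]
}}

```text
t: 8.75
tool_pos: [0.542, 0.0511, 0.1376]
orientation: [-2.185, -2.256, 0.001]
force: [-3.9, -0.3, -0.8]
opening: 0.0436
gripper_force: 35.0
```

Request:
{"api": "arm_command", "payload": {
  "targets": [
    {"x":0.001,"y":0,"z":0,"rx":0,"ry":0,"rz":0,"claw":255},
    {"x":0.001,"y":0,"z":0,"rx":0,"ry":0,"rz":0,"claw":255},
    {"x":0.001,"y":0,"z":0,"rx":0,"ry":0,"rz":0,"claw":255}
  ]
}}

```text
t: 9.0
tool_pos: [0.542, 0.0511, 0.1375]
orientation: [-2.185, -2.256, 0.002]
force: [-5.5, -0.9, 1.0]
opening: 0.0437
gripper_force: 35.0
```

Request:
{"api": "arm_command", "payload": {
  "targets": [
    {"x":0.001,"y":0,"z":0,"rx":0,"ry":0,"rz":0,"claw":255},
    {"x":0.002,"y":0,"z":0,"rx":0,"ry":0,"rz":0,"claw":255},
    {"x":0.002,"y":0,"z":0,"rx":0,"ry":0,"rz":0,"claw":255}
  ]
}}

```text
t: 9.25
tool_pos: [0.5422, 0.0511, 0.1374]
orientation: [-2.184, -2.255, 0.004]
force: [-9.4, -1.0, 2.8]
opening: 0.0432
gripper_force: 35.0
```

```bash
python3 - <<'E'
from h import *
s=robot.read_state();print(s['tool_pos'].round(4),s['force'].round(2),s['wrist_torque'].round(3),R.from_rotvec(s['orientation']).as_matrix().round(4).tolist())
E
```

```text
[0.5422 0.0511 0.1374] [-9.43 -1.01  2.76] [-0.174  1.736 -0.006] [[-0.0321, 0.9995, -0.0038], [0.9995, 0.0321, -0.0001], [0.0, -0.0038, -1.0]]
```

Request:
{"api": "arm_command", "payload": {
  "targets": [
    {"x":0,"y":0,"z":-0.001,"rx":0,"ry":0,"rz":0,"claw":255},
    {"x":-0.001,"y":0,"z":-0.002,"rx":0,"ry":0,"rz":0,"claw":255},
    {"x":-0.001,"y":0,"z":-0.002,"rx":0,"ry":0,"rz":0,"claw":255}
  ]
}}

```text
t: 9.5
tool_pos: [0.5421, 0.0511, 0.1366]
orientation: [-2.184, -2.256, 0.003]
force: [-7.5, -0.4, 3.4]
opening: 0.0436
gripper_force: 35.0
```

Request:
{"api": "arm_command", "payload": {
  "targets": [
    {"x":0,"y":0,"z":0,"rx":0,"ry":0,"rz":0,"claw":110},
    {"x":0,"y":0,"z":0,"rx":0,"ry":0,"rz":0,"claw":70},
    {"x":0,"y":0,"z":0,"rx":0,"ry":0,"rz":0,"claw":70},
    {"x":0,"y":0,"z":0,"rx":0,"ry":0,"rz":0,"claw":70},
    {"x":0,"y":0,"z":0,"rx":0,"ry":0,"rz":0,"claw":70},
    {"x":0,"y":0,"z":0,"rx":0,"ry":0,"rz":0,"claw":70}
  ]
}}

```text
t: 10.0
tool_pos: [0.5435, 0.0511, 0.1368]
orientation: [2.185, 2.256, 0.0]
force: [-0.1, 0.3, 0.7]
opening: 0.0674
gripper_force: 0.0
```

Request:
{"api": "arm_command", "payload": {
  "targets": [
    {"x":0,"y":0,"z":0.02,"rx":0,"ry":0,"rz":0,"claw":70},
    {"x":0,"y":0,"z":0.06,"rx":0,"ry":0,"rz":0,"claw":70},
    {"x":0,"y":0,"z":0.1,"rx":0,"ry":0,"rz":0,"claw":70},
    {"x":0,"y":0,"z":0.14,"rx":0,"ry":0,"rz":0,"claw":200},
    {"x":0,"y":0,"z":0.14,"rx":0,"ry":0,"rz":0,"claw":255}
  ]
}}

```text
t: 10.42
tool_pos: [0.5459, 0.0512, 0.2124]
orientation: [2.182, 2.253, 0.009]
force: [1.0, -0.1, 1.1]
opening: 0.0585
gripper_force: 0.0
```

```bash
python3 - <<'E'
from h import *
s=robot.read_state();print(s['tool_pos'].round(4),s['force'].round(2),s['opening'])
p,d,c=cam('scene');p2,d2,c2=cam('top')
a=cv2.resize(p[120:250,180:320],(420,390),interpolation=cv2.INTER_CUBIC)
b=cv2.resize(p2[135:235,150:250],(380,390),interpolation=cv2.INTER_CUBIC)
cv2.imwrite('pics/s3.png',np.hstack([a,b])[:,:,::-1])
E
```

```text
[0.5459 0.0512 0.2124] [ 0.96 -0.07  1.09] 0.05851513125333739
```

View pics/s3.png

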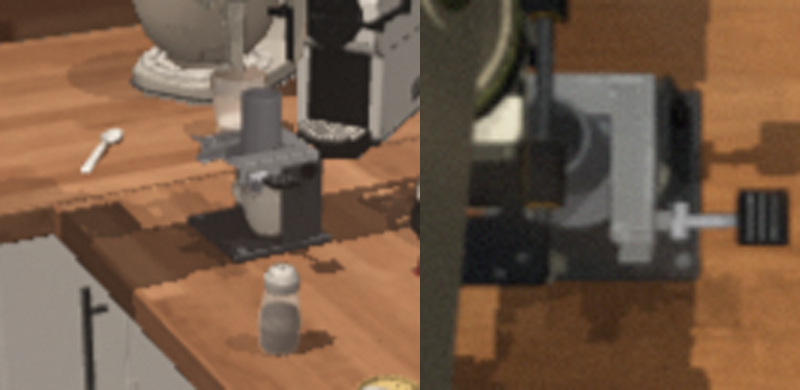

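Request:
{"api": "arm_command", "payload": {
  "targets": [
    {"x":-0.02,"y":-0.06,"z":0,"rx":0,"ry":0,"rz":0,"claw":255},
    {"x":-0.05,"y":-0.13,"z":0,"rx":0,"ry":0,"rz":0,"claw":255},
    {"x":-0.07,"y":-0.2,"z":0,"rx":0,"ry":0,"rz":0,"claw":255},
    {"x":-0.07,"y":-0.227,"z":0,"rx":0,"ry":0,"rz":0,"claw":255},
    {"x":-0.07,"y":-0.227,"z":-0.03,"rx":0,"ry":0,"rz":0,"claw":255},
    {"x":-0.07,"y":-0.227,"z":-0.08,"rx":0,"ry":0,"rz":0,"claw":255},
    {"x":-0.07,"y":-0.227,"z":-0.12,"rx":0,"ry":0,"rz":0,"claw":255},
    {"x":-0.07,"y":-0.227,"z":-0.13,"rx":0,"ry":0,"rz":0,"claw":255},
    {"x":-0.07,"y":-0.227,"z":-0.13,"rx":0,"ry":0,"rz":0,"claw":255},
    {"x":-0.07,"y":-0.227,"z":-0.13,"rx":0,"ry":0,"rz":0,"claw":255}
  ]
}}

```text
t: 11.35
tool_pos: [0.508, -0.0622, 0.1415]
orientation: [-2.185, -2.256, 0.001]
force: [0.9, 0.5, 0.3]
opening: -0.0
gripper_force: 0.0
```

Now press: 2 mm per row down to TCP z ≈ 0.113 first.

Request:
{"api": "arm_command", "payload": {
  "targets": [
    {"x":0,"y":0,"z":-0.01,"rx":0,"ry":0,"rz":0,"claw":255},
    {"x":0,"y":0,"z":-0.02,"rx":0,"ry":0,"rz":0,"claw":255},
    {"x":0,"y":0,"z":-0.026,"rx":0,"ry":0,"rz":0,"claw":255},
    {"x":0,"y":0,"z":-0.032,"rx":0,"ry":0,"rz":0,"claw":255},
    {"x":0,"y":-0.001,"z":-0.036,"rx":0,"ry":0,"rz":0,"claw":255},
    {"x":0,"y":-0.002,"z":-0.04,"rx":0,"ry":0,"rz":0,"claw":255},
    {"x":0,"y":-0.003,"z":-0.044,"rx":0,"ry":0,"rz":0,"claw":255},
    {"x":0,"y":-0.003,"z":-0.044,"rx":0,"ry":0,"rz":0,"claw":255}
  ]
}}

```text
t: 12.02
tool_pos: [0.5085, -0.0641, 0.1195]
orientation: [2.185, 2.256, 0.0]
force: [0.7, -1.5, 0.9]
opening: 0.0006
gripper_force: 0.9
```

Request:
{"api": "arm_command", "payload": {
  "targets": [
    {"x":0,"y":0,"z":-0.004,"rx":0,"ry":0,"rz":0,"claw":255},
    {"x":0,"y":-0.001,"z":-0.008,"rx":0,"ry":0,"rz":0,"claw":255},
    {"x":0,"y":-0.002,"z":-0.012,"rx":0,"ry":0,"rz":0,"claw":255},
    {"x":0,"y":-0.002,"z":-0.012,"rx":0,"ry":0,"rz":0,"claw":255}
  ]
}}

```text
t: 12.35
tool_pos: [0.5084, -0.0649, 0.1133]
orientation: [2.186, 2.257, 0.0]
force: [0.5, -0.9, 1.8]
opening: 0.0002
gripper_force: 1.0
```

Request:
{"api": "arm_command", "payload": {
  "targets": [
    {"x":0,"y":0,"z":-0.003,"rx":0,"ry":0,"rz":0,"claw":255},
    {"x":0,"y":0,"z":-0.005,"rx":0,"ry":0,"rz":0,"claw":255},
    {"x":0,"y":0,"z":-0.005,"rx":0,"ry":0,"rz":0,"claw":255}
  ]
}}

```text
t: 12.6
tool_pos: [0.5085, -0.0649, 0.1112]
orientation: [2.185, 2.256, 0.0]
force: [0.4, -1.4, 3.5]
opening: 0.0009
gripper_force: 2.0
```

Request:
{"api": "arm_command", "payload": {
  "targets": [
    {"x":0,"y":0,"z":-0.003,"rx":0,"ry":0,"rz":0,"claw":255},
    {"x":0,"y":0,"z":-0.005,"rx":0,"ry":0,"rz":0,"claw":255},
    {"x":0,"y":0,"z":-0.005,"rx":0,"ry":0,"rz":0,"claw":255}
  ]
}}

```text
t: 12.85
tool_pos: [0.5089, -0.065, 0.1104]
orientation: [2.185, 2.256, 0.001]
force: [-4.7, -1.7, 15.4]
opening: 0.0005
gripper_force: 7.6
```

Request:
{"api": "arm_command", "payload": {
  "targets": [
    {"x":0,"y":0,"z":-0.001,"rx":0,"ry":0,"rz":0,"claw":255},
    {"x":0,"y":0,"z":-0.002,"rx":0,"ry":0,"rz":0,"claw":255},
    {"x":0,"y":0,"z":-0.002,"rx":0,"ry":0,"rz":0,"claw":255}
  ]
}}

```text
t: 13.1
tool_pos: [0.509, -0.065, 0.1101]
orientation: [2.184, 2.256, 0.001]
force: [-7.3, -1.0, 21.3]
opening: 0.0006
gripper_force: 10.1
```

Request:
{"api": "arm_command", "payload": {
  "targets": [
    {"x":0,"y":0,"z":0.01,"rx":0,"ry":0,"rz":0,"claw":255},
    {"x":0,"y":0,"z":0.04,"rx":0,"ry":0,"rz":0,"claw":255},
    {"x":0,"y":0,"z":0.1,"rx":0,"ry":0,"rz":0,"claw":255},
    {"x":0,"y":0,"z":0.17,"rx":0,"ry":0,"rz":0,"claw":255},
    {"x":-0.05,"y":-0.06,"z":0.22,"rx":0,"ry":0,"rz":0,"claw":255},
    {"x":-0.1,"y":-0.12,"z":0.24,"rx":0,"ry":0,"rz":0,"claw":255},
    {"x":-0.12,"y":-0.19,"z":0.24,"rx":0,"ry":0,"rz":0,"claw":255},
    {"x":-0.12,"y":-0.26,"z":0.24,"rx":0,"ry":0,"rz":0,"claw":255},
    {"x":-0.12,"y":-0.33,"z":0.24,"rx":0,"ry":0,"rz":0,"claw":255},
    {"x":-0.12,"y":-0.4,"z":0.24,"rx":0,"ry":0,"rz":0,"claw":255}
  ]
}}

```text
t: 13.93
tool_pos: [0.4475, -0.2658, 0.2273]
orientation: [-2.185, -2.256, -0.001]
force: [0.5, -0.4, 0.3]
opening: 0.0005
gripper_force: 0.0
```

```bash
python3 - <<'E'
from h import *
p,d,c=cam('scene');p2,d2,c2=cam('top');P=cloud(d2,c2)
a=cv2.resize(p[120:250,180:320],(420,390),interpolation=cv2.INTER_CUBIC)
b=cv2.resize(p2[135:235,150:250],(380,390),interpolation=cv2.INTER_CUBIC)
cv2.imwrite('pics/s4.png',np.hstack([a,b])[:,:,::-1])
m=P[180:202,228:252];k=(m[...,2]>.07)&(m[...,2]<.13)
q=m[k];A=np.c_[q[:,1],np.ones(len(q))];s=np.linalg.lstsq(A,q[:,2],rcond=None)[0];print('paddle',len(q),q.mean(0),'slope',s[0])
m=P[140:215,150:230];q=m[(m[...,2]>.155)&(m[...,2]<.175)];print('rim',len(q),cv2.minEnclosingCircle(q[:,:2].astype(np.float32)) if len(q) else '',np.median(q[:,2]) if len(q) else '')
for u,v in[(302,226),(400,236)]:print(P[v,u].round(3))
E
```

```text
paddle 215 [ 0.5075754  -0.05990884  0.09475904] slope 0.15934181286583066
rim 142 ((0.5418490767478943, 0.048701170831918716), 0.022868631407618523) 0.16463562423571754
[ 0.413 -0.169  0.644]
[ 0.407 -0.262  0.618]
```

View pics/s4.png

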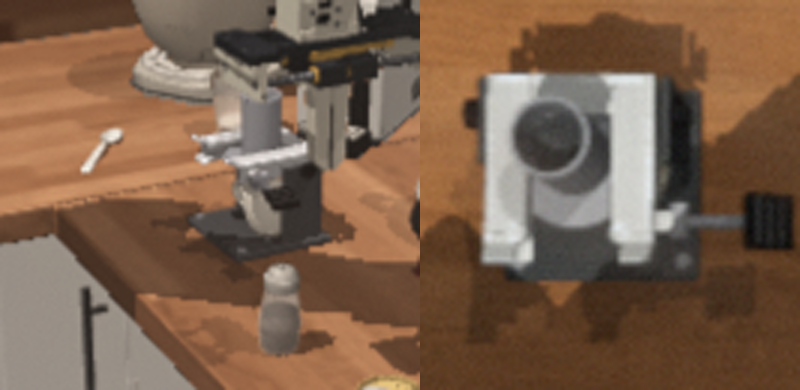

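Request:
{"api": "arm_command", "payload": {
  "targets": [
    {"x":0,"y":0,"z":0,"rx":0,"ry":0,"rz":0,"claw":255},
    {"x":0,"y":0,"z":0,"rx":0,"ry":0,"rz":0,"claw":255}
  ]
}}

```text
t: 14.2
tool_pos: [0.448, -0.264, 0.2268]
orientation: [-2.184, -2.255, -0.001]
force: [0.7, 0.2, 0.4]
opening: 0.0002
gripper_force: 0.0
```

```bash
python3 -c "
from plant import robot
print(robot.close_job())"
```

```text
the job is handed in; nothing more can be done
None
```

The job is handed in at about 14 s: the steel brew cylinder is home against the stop (felt at about 9 N), the catch paddle went down to its end stop and stayed there (top measured 95 mm up), and the arm did not touch the cup, shaker or tin; no verdict was returned.

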